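Stack the empty tote on the loaded one

ROBOT

A 6-joint arm with a two-finger parallel gripper is mounted at the origin on a cart in front of the work surface, level with it; the furniture and walls round the work are solid. World frame = base frame: x ahead of the robot, y to its left, z up, the work surface at z = 0. Lengths are in m, angles in degrees, forces in N, time in s.
With the tool pointing down it reaches from about 0.4 to 0.825 m from the base axis. Payload 7 kg.
Tool frame: the origin (TCP) lies on the centre line of the jaws, within the pads' length; the fingertips stand 11 mm ahead of it and the grasp point (between the pads) lies 8 mm behind it; z points along the fingers, y is the direction in which the jaws open and shut (so a half turn about z gives the same grasp; the last joint's range is limited). The gripper opens to 88 mm and grips with 3 to 60 N. Pads are 19 mm wide; open, the fingers measure 130 mm over their backs; the gripper's body (78 mm by 193 mm) begins 47 mm behind the grasp point.
Start: joints at [-48.352, 20.546, 0.682, 0, -70.136, -16.507], TCP at [0.287, -0.611, 0.238] pointing down, gripper open.
Joint ranges: [-176.03, 176.03], [-82.01, 121.73], [-58.28, 71.71], [-173.87, 95.51], [-174.79, -0.11], [-173.66, 173.66]. Speed limits (degrees/s): [136.94, 136.94, 172.46, 180, 180, 180].

INTERFACE

Orientations are given as [roll, pitch, yaw] about the fixed x, y, z axes, in that order (R = Rz(yaw) Ry(pitch) Rx(roll)).
In Python, from plant import ctrl, cams, order gives the robot as it stands.
- The arm moves only by the tool jog_arm, never from a script. Its argument "motion" is a list of rows, each an object with "offset": the shift along the tool's x, y, z in mm, a list of three; "roll": the turn about the tool's z in rad; "hand": the finger opening in mm, from 0 to 87.6. A call has 1 to 20 rows; each row is the pose to reach, as a shift and turn from the pose commanded when the call began, along the tool's axes at that moment; what a row does not reach only later rows make up. A row lasts 1/12 s, in which the tool goes at most 41.7 mm and 7.16 degrees, less where a joint would pass 70% of its speed; a pose out of reach is approached as far as the arm can. A call with a gripper value outside its range is refused whole. The fingers move at their own pace and stop on an object; the grip force is fixed at half the most. Time passes only in rows, so rows that repeat a pose let the fingers close. It gives the time, the measured TCP pose, the force and the opening at its end, in the units of the state.
- ctrl.get_obs(): the state, without advancing time (a new reading comes with each control period).
- cams.snapshot(name): name is "scene" or "side" or "wrist"; returns a dict with "img" (400x640x3 uint8, red, green, blue), "K" (3x3 intrinsics, pixels), "D" ([k1, k2, p1, p2, k3] as OpenCV has them; the pictures are not rectified), "cam_to_world" (4x4, takes a point from camera to world coordinates); the wrist camera has in their place "T_tool_cam" (4x4, takes a point from camera to tool coordinates, whose origin is the TCP and whose axes are the flange's). Camera axes: x right, y down, z forward; pixel columns grow to the right and rows downward; lengths in m; the calibration is good to about 2 mm. A picture is of the moment at which its call begins: read the wrist's pose just before it. There is no depth.
- order.close_job(): hands the job in, once; it reports no verdict.
The state is a dict: "clock": time; "joint_pos": joint angles; "qvel": joint speeds; "tau": joint torques, N m; "tool_pos": TCP position; "orientation": TCP orientation; "force": force on the tool from outside, world axes, zero at the start; "moment": the same for the moment, N m; "opening": finger opening in m.
Only numpy, scipy, OpenCV 4.12 (cv2) and the standard library are available. Lean on these libraries where they do the work, as an engineer would, in place of code of your own. Each camera call takes 0.05 s, during which the arm holds its last target. There are 200 camera calls.

TASK

Put the empty grey tote on top of the grey tote that holds the blue relay module, so that it stacks and does not nest: its end with one wide gap in the middle must be over the other's end with two narrow gaps beside a middle tab. It should sit level and square on the rim, clear of the module, with the lower tote left where it stands.

Things in the scene. Friction and masses are not known exactly. Their poses are not given: they have to be found in the camera images.
- empty_tote_center (a point): Empty grey open tote, 142 long (x) x 63 wide (y) x 46 mm high, 0.15 kg. Centre, 23 mm above its underside; z up. Grip across the flat long sides (63 mm apart, smooth over the middle 60 mm, from 20 mm up to the top). +x end: ONE wide gap (30 mm) in the middle, a wide foot below. -x end: a middle tab (30 mm) between TWO narrow gaps (14 mm), two narrow feet below.
- empty_tote_wide_end (a point): Point on the empty tote, on its middle line at the outer edge of the end with the one wide gap: 71 mm from its centre along its +x, at the height of the centre.
- loaded_tote_center (a point): Identical tote on the 2 mm mat, loose, 0.3 kg, holding the blue module. Its centre, 23 mm up; axes and ends as for the empty one. With x axes opposed, the upper tote's feet stand on the end flanges: its underside is level with this rim (46 mm up), centre 46 mm above centre. Facing the same way, the feet drop through the gaps and it nests onto the module.
- relay: Blue box-shaped relay module, 32 x 48 x 30 mm with its studs (body 26 mm), lying loose on the floor of the loaded tote, its top 13 mm or more below the rim. Origin at the centre of its underside.
Mind the look-alikes: they are no part of the job. Of the things that look like the relay, the middle-sized one is meant.

How it is judged (in metres and radians):
At the end, for the whole second after the job is handed in: The empty tote stands level (4 degrees) on the other's rim, centre 40 to 52 mm above its centre and within 15 mm sideways, turned end for end (x axes opposed within 12 degrees), at rest; the lower tote is level and within 30 mm of its start, the module still on its floor (horizontal distance between empty_tote_center and loaded_tote_center below 0.015 m and z of empty_tote_center in the frame of loaded_tote_center between 0.04 and 0.052 m and x of empty_tote_wide_end in the frame of loaded_tote_center below -0.045 m and angle between the x axis of empty_tote_center and the x axis of loaded_tote_center, either way round below 0.21 rad and angle between each of empty_tote_center, loaded_tote_center's own z axis and vertical below 0.07 rad and distance of loaded_tote_center from where it was at the start of the episode below 0.03 m and horizontal distance between relay and loaded_tote_center below 0.035 m and height (world z) of relay below 0.02 m and linear speed of empty_tote below 0.02 m/s); the robot touches nothing.
It also fails if it takes over 35 s, if anything falls off the work surface, if the arm or the gripper's body presses on something with over 40 N, if the wrist force passes 120 N, or if a joint passes its speed limit or range.

## Working session

There is one attempt and no reset: what is moved stays moved. The work goes in short steps, Python scripts to look and compute and a tool call to move; the robot and the scene stay as the last step left them, time stands still between calls to the robot, and variables do not carry over. Pictures are saved under pics/ and viewed, about 8 in all and at most 12, crops included, and the job is handed in when it is done.

Besides the shell and the picture viewer there is one more tool, called after ">>>" in YAML: its name, and indented under it one key for each argument. jog_arm: Moves the arm, as the interface text tells. Its arguments: {"type":"object","properties":{"motion":{"type":"array"}},"required":["motion"]}

```bash
mkdir -p pics
cat > h.py <<'E'
import numpy as np,cv2
from plant import ctrl,cams,order
from scipy.spatial.transform import Rotation as R
def toolT():
    o=ctrl.get_obs();T=np.eye(4);T[:3,:3]=R.from_euler('xyz',o['orientation'],degrees=True).as_matrix();T[:3,3]=o['tool_pos'];return T
def snap(n):
    T=toolT();s=cams.snapshot(n)
    s['C']=s['cam_to_world'] if 'cam_to_world' in s else T@s['T_tool_cam']
    np.savez('last_%s.npz'%n,**{k:np.array(v) for k,v in s.items()})
    return s
def load(n): return dict(np.load('last_%s.npz'%n))
def cast(s,px,z):
    p=cv2.undistortPoints(np.array(px,float).reshape(-1,1,2),np.array(s['K']),np.array(s['D'])).reshape(-1,2)
    d=np.c_[p,np.ones(len(p))]@s['C'][:3,:3].T;o=s['C'][:3,3]
    return o+d*((z-o[2])/d[:,2])[:,None]
def proj(s,P):
    W=np.linalg.inv(s['C']);r,_=cv2.Rodrigues(W[:3,:3])
    return cv2.projectPoints(np.array(P,float),r,W[:3,3],np.array(s['K']),np.array(s['D']))[0].reshape(-1,2)
def save(s,f,crop=None,k=1):
    im=s['img'][...,::-1]
    if crop: a,b,c,d=crop;im=im[b:d,a:c]
    cv2.imwrite('pics/'+f,cv2.resize(im,None,fx=k,fy=k,interpolation=cv2.INTER_CUBIC))
E
python3 - <<'E'
from h import *
print(ctrl.get_obs())
for n in('scene','side','wrist'):
    s=snap(n);save(s,n+'0.png',None,1.25);print(n,s['C'].round(3).tolist(),np.array(s['K']).round(1).tolist())
a=[cv2.imread('pics/%s0.png'%n) for n in('scene','side')]
E
```

```text
{'clock': 0.0, 'joint_pos': array([-4.83523167e+01,  2.05930556e+01,  6.34080112e-01, -1.92689721e-02,
       -7.01347889e+01, -1.65080226e+01]), 'qvel': array([ 0.029336  , -0.04992861,  0.01967355,  0.02105163, -0.01754006,
       -0.15277919]), 'tau': array([-6.93799320e-04, -5.82724464e+01,  2.93061680e+01,  6.99759990e+00,
        6.99918033e-03, -1.43747975e-04]), 'tool_pos': array([ 0.28654973, -0.6106506 ,  0.23660938]), 'orientation': array([ 1.79904953e+02, -9.27832910e-03, -1.54866894e+02]), 'force': array([ 0.84503294, -0.28087263, -0.71571188]), 'moment': array([-0.01706774, -0.00543383,  0.02961616]), 'opening': 0.08748152173952502}
scene [[-0.849, -0.405, 0.34, 0.238], [-0.529, 0.645, -0.552, 0.474], [0.005, -0.648, -0.761, 0.751], [0.0, 0.0, 0.0, 1.0]] [[470.2, 0.0, 323.3], [0.0, 470.2, 198.9], [0.0, 0.0, 1.0]]
side [[0.995, -0.025, 0.094, 0.483], [-0.095, -0.46, 0.883, -0.774], [0.021, -0.888, -0.46, 0.468], [0.0, 0.0, 0.0, 1.0]] [[445.0, 0.0, 323.0], [0.0, 445.0, 206.5], [0.0, 0.0, 1.0]]
wrist [[-0.426, 0.878, 0.219, 0.228], [0.905, 0.412, 0.105, -0.639], [0.002, 0.243, -0.97, 0.384], [0.0, 0.0, 0.0, 1.0]] [[311.0, 0.0, 319.4], [0.0, 311.0, 203.1], [0.0, 0.0, 1.0]]
```

View pics/scene0.png

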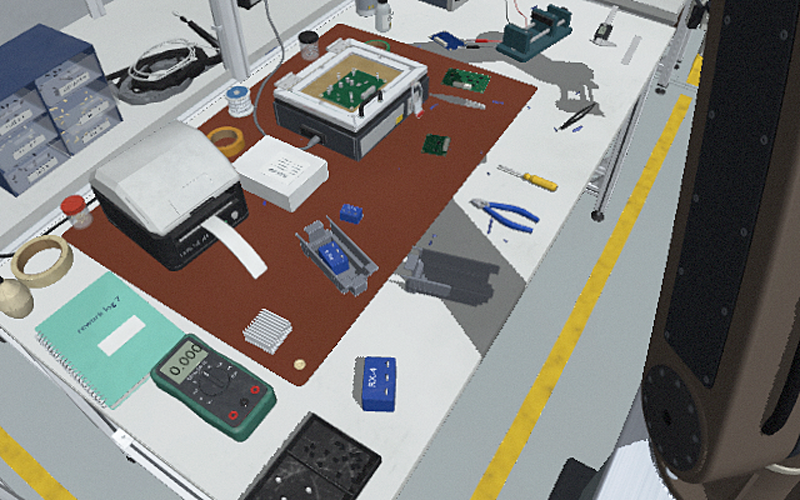

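View pics/side0.png

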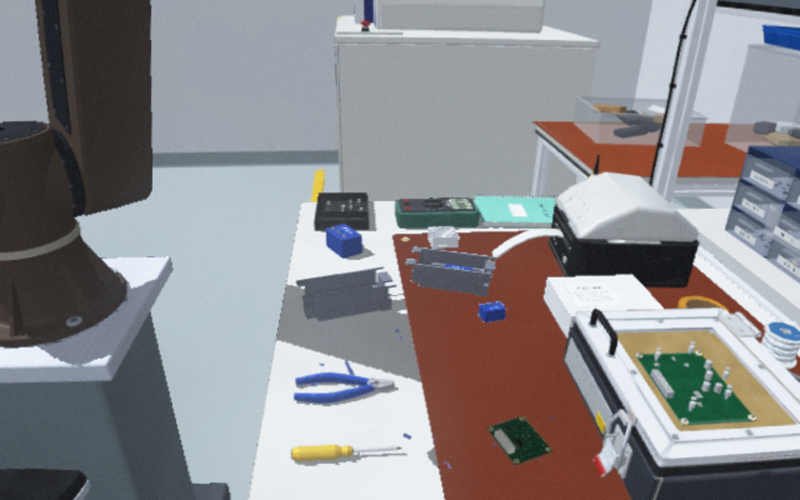

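The scene view shows the loaded tote at about (337,258) and the empty one at (447,275), in pixels of the 1.25x picture. There are three blue boxes: small at (350,212) loose on the mat, middle-sized at (332,255) inside a tote, and large "RX-4" at (377,383) on the table. The middle one is the relay, so its tote is the lower one. In the side view the empty tote is at (346,292) and the loaded one at (453,270). Next is a close crop.

Run:
```python
from h import *
a=load('scene');b=load('side')
for s,c in((a,(225,165,410,250)),(b,(230,185,415,270))):
    s['crop']=cv2.resize(s['img'][c[1]:c[3],c[0]:c[2],::-1],None,fx=4,fy=4,interpolation=cv2.INTER_CUBIC)
im=np.vstack([a['crop'],b['crop']])
im=im[:, :];cv2.imwrite('pics/c1.png',im[:680]) 
print(im.shape)
cv2.imwrite('pics/c1.png',cv2.resize(im,None,fx=.88,fy=.88))
```

```text
(680, 740, 3)
```

View pics/c1.png

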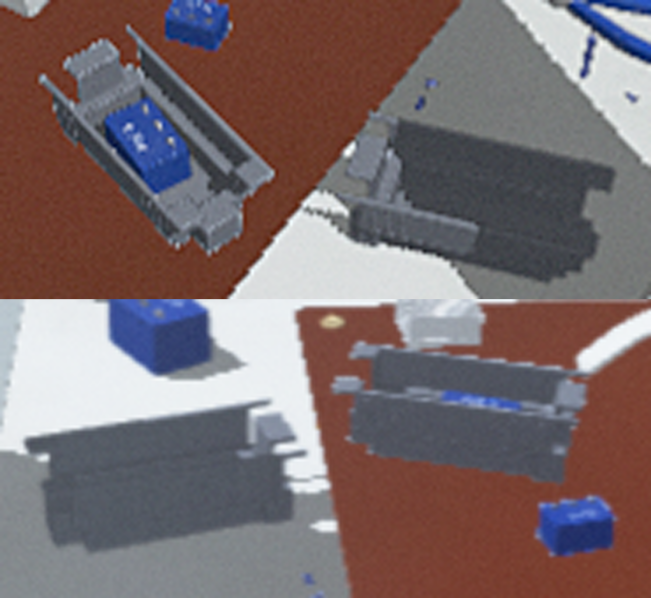

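Run:
```python
from h import *
a=load('scene');b=load('side')
f=lambda pts,ox,oy,r0:[(ox+x/3.52,oy+(y-r0)/3.52) for x,y in pts]
A=lambda p,z:cast(a,f(p,225,165,0),z).round(3)[:,:2].tolist()
B=lambda p,z:cast(b,f(p,230,185,299),z).round(3)[:,:2].tolist()
print('loaded scene',A([(45,80),(130,30),(270,175),(180,240)],.048))
print('loaded side',B([(372,350),(585,375),(355,395),(575,425)],.048))
print('empty scene',A([(392,122),(612,172),(352,200),(475,232)],.046))
print('empty side',B([(50,437),(270,403),(48,480),(285,450)],.046))
w=load('wrist');save(w,'w0.png',None,1)
print(proj(w,[[.42,-.1,.05],[.3,-.6,0]]))
```

```text
loaded scene [[0.713, 0.03], [0.695, -0.027], [0.566, 0.02], [0.582, 0.081]]
loaded side [[0.598, 0.062], [0.72, 0.023], [0.582, 0.005], [0.7, -0.036]]
empty scene [[0.53, -0.05], [0.409, -0.083], [0.52, 0.009], [0.453, -0.007]]
empty side [[0.412, -0.03], [0.533, 0.002], [0.414, -0.075], [0.538, -0.051]]
[[623.51225921 435.33078239]
 [322.63115298 191.96163392]]
```

>>> jog_arm:
  motion:
    - {"offset": [-412,443,0],"roll": 0.17,"hand": 87.6}
    - {"offset": [-412,443,0],"roll": 0.17,"hand": 87.6}
    - {"offset": [-412,443,0],"roll": 0.17,"hand": 87.6}
    - {"offset": [-412,443,0],"roll": 0.17,"hand": 87.6}
    - {"offset": [-412,443,0],"roll": 0.17,"hand": 87.6}
    - {"offset": [-412,443,0],"roll": 0.17,"hand": 87.6}
    - {"offset": [-412,443,0],"roll": 0.17,"hand": 87.6}
    - {"offset": [-412,443,0],"roll": 0.17,"hand": 87.6}
    - {"offset": [-412,443,0],"roll": 0.17,"hand": 87.6}
    - {"offset": [-412,443,0],"roll": 0.17,"hand": 87.6}
    - {"offset": [-412,443,0],"roll": 0.17,"hand": 87.6}
    - {"offset": [-412,443,0],"roll": 0.17,"hand": 87.6}
    - {"offset": [-412,443,0],"roll": 0.17,"hand": 87.6}
    - {"offset": [-412,443,0],"roll": 0.17,"hand": 87.6}
    - {"offset": [-412,443,0],"roll": 0.17,"hand": 87.6}
    - {"offset": [-412,443,0],"roll": 0.17,"hand": 87.6}
    - {"offset": [-412,443,0],"roll": 0.17,"hand": 87.6}
    - {"offset": [-412,443,0],"roll": 0.17,"hand": 87.6}
    - {"offset": [-412,443,0],"roll": 0.17,"hand": 87.6}
    - {"offset": [-412,443,0],"roll": 0.17,"hand": 87.6}

```text
clock: 1.82
tool_pos: [0.4712, -0.0359, 0.2376]
orientation: [180.0, -0.0, -164.7]
force: [-0.4, -0.2, -0.5]
opening: 0.0876
```

Run:
```python
from h import *
s=snap('wrist');save(s,'w1.png',None,1.25)
o=ctrl.get_obs();print(o['clock'],o['tool_pos'],o['orientation'],o['joint_pos'].round(1))
```

```text
1.8667 [ 0.47123403 -0.03588159  0.23758991] [ 1.79999201e+02  1.08587814e-03 -1.64686982e+02] [ 19.6   1.1 -23.9  -0.  -65.  -94.3]
```

View pics/w1.png

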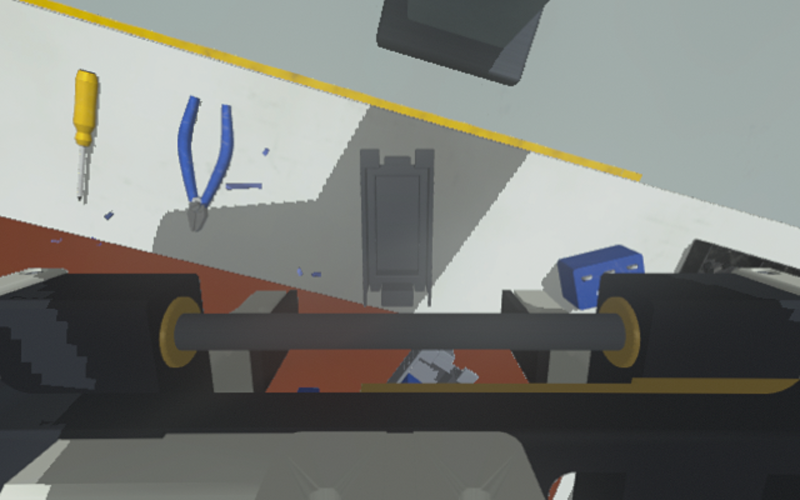

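The empty tote lies from rows 150 to 307 and columns 361 to 433. Its wide-gap end (two corner flanges at (370,155) and (425,155)) faces the robot, and its middle tab is at (398,297). That agrees with the side view.

Run:
```python
from h import *
s=load('wrist')
p=np.array([(361,150),(434,150),(363,305),(432.5,306)])/1.25
c=cast(s,p,.046);print(c.round(4));m=c.mean(0);d=c[:2].mean(0)-c[2:].mean(0)
print('center',m,'yaw',np.degrees(np.arctan2(d[1],d[0])),np.linalg.norm(d),np.linalg.norm(c[0]-c[1]))
d=np.r_[m[:2],.033]-np.array([0.4712,-.0359,.2376]);T=toolT();print((T[:3,:3].T@d*1000).round(1))
```

```text
[[ 0.4123 -0.0859  0.046 ]
 [ 0.396  -0.0267  0.046 ]
 [ 0.5467 -0.0505  0.046 ]
 [ 0.5306  0.012   0.046 ]]
center [ 0.47138164 -0.03779228  0.046     ] yaw -164.58968859498287 0.13955511130609963 0.06141782961491686
[  0.3  -1.9 204.6]
```

>>> jog_arm:
  motion:
    - {"offset": [0,-2,40],"roll": 0,"hand": 87.6}
    - {"offset": [0,-2,80],"roll": 0,"hand": 87.6}
    - {"offset": [0,-2,120],"roll": 0,"hand": 87.6}
    - {"offset": [0,-2,150],"roll": 0,"hand": 87.6}
    - {"offset": [0,-2,175],"roll": 0,"hand": 87.6}
    - {"offset": [0,-2,190],"roll": 0,"hand": 87.6}
    - {"offset": [0,-2,200],"roll": 0,"hand": 87.6}
    - {"offset": [0,-2,205],"roll": 0,"hand": 87.6}
    - {"offset": [0,-2,205],"roll": 0,"hand": 87.6}
    - {"offset": [0,-2,205],"roll": 0,"hand": 87.6}
    - {"offset": [0,-2,205],"roll": 0,"hand": 50}
    - {"offset": [0,-2,205],"roll": 0,"hand": 50}
    - {"offset": [0,-2,205],"roll": 0,"hand": 50}
    - {"offset": [0,-2,205],"roll": 0,"hand": 50}
    - {"offset": [0,-2,205],"roll": 0,"hand": 50}
    - {"offset": [0,-2,205],"roll": 0,"hand": 50}
    - {"offset": [0,-2,205],"roll": 0,"hand": 50}
    - {"offset": [0,-2,205],"roll": 0,"hand": 50}
    - {"offset": [0,-2,205],"roll": 0,"hand": 50}
    - {"offset": [0,-2,205],"roll": 0,"hand": 50}

```text
clock: 3.53
tool_pos: [0.4723, -0.0368, 0.033]
orientation: [-180.0, 0.0, -164.6]
force: [-0.9, -0.2, 6.5]
opening: 0.0628
```

>>> jog_arm:
  motion:
    - {"offset": [0,0,-10],"roll": 0,"hand": 50}
    - {"offset": [0,0,-35],"roll": 0,"hand": 50}
    - {"offset": [0,0,-70],"roll": -0.02,"hand": 50}
    - {"offset": [0,0,-105],"roll": -0.14,"hand": 50}
    - {"offset": [0,0,-140],"roll": -0.26,"hand": 50}
    - {"offset": [0,0,-170],"roll": -0.38,"hand": 50}
    - {"offset": [0,0,-190],"roll": -0.5,"hand": 50}
    - {"offset": [0,0,-200],"roll": -0.62,"hand": 50}
    - {"offset": [0,0,-200],"roll": -0.74,"hand": 50}
    - {"offset": [0,0,-200],"roll": -0.86,"hand": 50}
    - {"offset": [0,0,-200],"roll": -0.98,"hand": 50}
    - {"offset": [0,0,-200],"roll": -1.1,"hand": 50}
    - {"offset": [0,0,-200],"roll": -1.22,"hand": 50}
    - {"offset": [0,0,-200],"roll": -1.34,"hand": 50}
    - {"offset": [0,0,-200],"roll": -1.46,"hand": 50}
    - {"offset": [0,0,-200],"roll": -1.58,"hand": 50}
    - {"offset": [0,0,-200],"roll": -1.7,"hand": 50}
    - {"offset": [0,0,-200],"roll": -1.82,"hand": 50}
    - {"offset": [0,0,-200],"roll": -1.94,"hand": 50}
    - {"offset": [0,0,-200],"roll": -2.06,"hand": 50}

```text
clock: 5.2
tool_pos: [0.4716, -0.0368, 0.2321]
orientation: [180.0, 0.0, -46.2]
force: [-0.2, 1.1, -1.8]
opening: 0.0629
```

>>> jog_arm:
  motion:
    - {"offset": [0,0,0],"roll": -0.12,"hand": 50}
    - {"offset": [0,0,0],"roll": -0.24,"hand": 50}
    - {"offset": [0,0,0],"roll": -0.35,"hand": 50}
    - {"offset": [0,0,0],"roll": -0.43,"hand": 50}
    - {"offset": [0,0,0],"roll": -0.47,"hand": 50}
    - {"offset": [0,0,0],"roll": -0.47,"hand": 50}
    - {"offset": [0,0,0],"roll": -0.47,"hand": 50}

```text
clock: 5.78
tool_pos: [0.4717, -0.0369, 0.2323]
orientation: [180.0, 0.0, -19.7]
force: [-0.5, 0.6, -1.8]
opening: 0.0626
```

Run:
```python
from h import *
s=snap('wrist');save(s,'w2.png',None,1.25)
o=ctrl.get_obs();print(o['clock'],o['tool_pos'],o['orientation'],o['joint_pos'].round(1),o['force'],o['opening'])
```

```text
5.8333 [ 0.47177519 -0.03687635  0.23231473] [ 1.79992614e+02  2.99807351e-02 -1.97390625e+01] [ 19.4   1.4 -24.2  -0.  -64.4  50.8] [-0.1060958  -0.21265571 -1.82369548] 0.06274092080936955
```

View pics/w2.png

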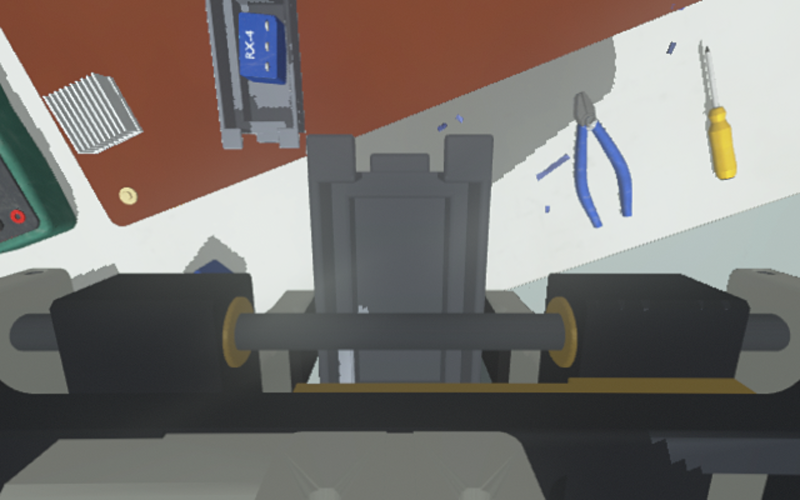

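Image: the held tote's wide-gap end points away from the robot (flanges at (330,150) and (468,150)). The loaded tote's wide-gap end faces the robot (flanges at (231,138) and (289,138)), so the two are opposed as wanted. I'll shift forward to see the whole loaded tote.

>>> jog_arm:
  motion:
    - {"offset": [20,5,0],"roll": 0,"hand": 50}
    - {"offset": [45,10,0],"roll": 0,"hand": 50}
    - {"offset": [60,10,0],"roll": 0,"hand": 50}
    - {"offset": [60,10,0],"roll": 0,"hand": 50}
    - {"offset": [60,10,0],"roll": 0,"hand": 50}
    - {"offset": [60,10,0],"roll": 0,"hand": 50}

```text
clock: 6.33
tool_pos: [0.5245, -0.0665, 0.2321]
orientation: [180.0, 0.1, -19.7]
force: [0.6, 0.0, -1.3]
opening: 0.0628
```

Run:
```python
from h import *
s=snap('wrist');save(s,'w3.png',(120,0,420,220),2.6)
o=ctrl.get_obs();print(o['clock'],o['tool_pos'],o['orientation'],o['opening'])
```

```text
6.3833 [ 0.52448961 -0.06635429  0.2323776 ] [ 1.79993398e+02  3.54038766e-02 -1.96736864e+01] 0.06294416157767957
```

View pics/w3.png

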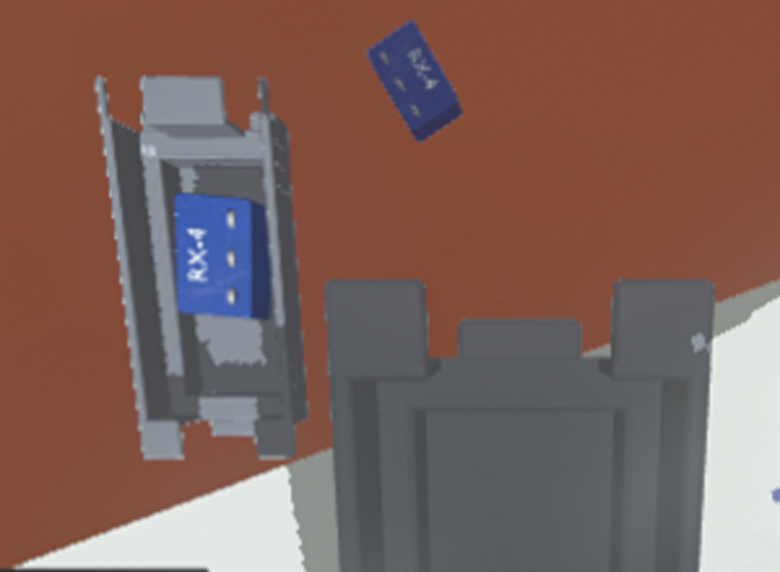

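The whole loaded tote is visible. In the crop its far end is at row 78 (columns 97–269) and its near flanges end at row 459 (columns 143–296). The "RX-4" box inside is mid-sized next to the small decoy at (415,80).

Run:
```python
from h import *
s=load('wrist');T=toolT();rot=T[:3,:3]
q=lambda p:np.array(p,float)/2.6+[120,0]
for z in(.048,.04):
    c=cast(s,q([(97,78),(269,78),(143,459),(296,459)]),z);m=c.mean(0);d=c[2:].mean(0)-c[:2].mean(0)
    print(z,c[:,:2].round(4).tolist(),'center',m.round(4),'yaw',np.degrees(np.arctan2(d[1],d[0])).round(2),np.linalg.norm(d).round(4),np.linalg.norm(c[0]-c[1]).round(4),np.linalg.norm(c[2]-c[3]).round(4))
# tab at far end, walls
print('tab', cast(s,q([(140,78),(223,78)]),.048)[:,:2].round(4).tolist())
print('flange', cast(s,q([(143,440),(183,440),(257,440),(296,440)]),.048)[:,:2].round(4).tolist())
print('leftwall', cast(s,q([(97,80),(121,250),(145,420)]),.048)[:,:2].round(4).tolist())
# held tote end in tool frame at several rim heights
for dz in(.013,):
    c=cast(s,q([(325,281),(426,281),(612,281),(714,281)]),T[2,3]+dz)
    print('held',((c-T[:3,3])@rot*1000).round(1).tolist())
# proposed model check: project rim corner model
```

```text
0.048 [[0.7205, 0.0277], [0.6996, -0.0319], [0.5872, 0.075], [0.5661, 0.0157]] center [0.6434 0.0216 0.048 ] yaw 160.43 0.1416 0.0631 0.0629
0.04 [[0.7238, 0.0305], [0.7024, -0.0305], [0.5872, 0.0789], [0.5656, 0.0182]] center [0.6447 0.0243 0.04  ] yaw 160.43 0.1451 0.0647 0.0645
tab [[0.7153, 0.0128], [0.7053, -0.0159]]
flange [[0.5943, 0.0715], [0.5888, 0.0561], [0.5787, 0.0276], [0.5733, 0.0125]]
leftwall [[0.72, 0.028], [0.6638, 0.0466], [0.6014, 0.0671]]
held [[72.2, -30.0, -13.0], [72.2, -14.1, -13.0], [72.2, 15.4, -13.0], [72.2, 31.5, -13.0]]
```

Run:
```python
from h import *
a=load('scene');b=load('side')
print('scene printer bottom front', cast(a,np.array([(170,272),(248,225)])/1.25,.002).round(3).tolist())
print('side printer bottom', cast(b,np.array([(558,268),(580,285)])/1.25,.002).round(3).tolist())
print('whitebox', cast(a,np.array([(238,188),(290,210),(328,165)])/1.25,.04).round(3).tolist())
```

```text
scene printer bottom front [[0.872, 0.179, 0.002], [0.832, 0.03, 0.002]]
side printer bottom [[0.85, 0.066, 0.002], [0.868, 0.004, 0.002]]
whitebox [[0.877, -0.005, 0.04], [0.764, -0.012, 0.04], [0.778, -0.138, 0.04]]
```

>>> jog_arm:
  motion:
    - {"offset": [15,-22,0],"roll": 0,"hand": 50}
    - {"offset": [35,-52,0],"roll": 0,"hand": 50}
    - {"offset": [55,-85,0],"roll": 0,"hand": 50}
    - {"offset": [72,-110,0],"roll": 0,"hand": 50}
    - {"offset": [79,-120,0],"roll": 0,"hand": 50}
    - {"offset": [81,-123,0],"roll": 0,"hand": 50}
    - {"offset": [81,-123,0],"roll": 0,"hand": 50}
    - {"offset": [81,-123,0],"roll": 0,"hand": 50}
    - {"offset": [81,-123,0],"roll": 0,"hand": 50}

```text
clock: 7.13
tool_pos: [0.6418, 0.0215, 0.233]
orientation: [-180.0, -0.0, -19.7]
force: [-0.5, -0.1, -1.5]
opening: 0.063
```

>>> jog_arm:
  motion:
    - {"offset": [0,0,20],"roll": 0,"hand": 50}
    - {"offset": [0,0,50],"roll": 0,"hand": 50}
    - {"offset": [0,0,80],"roll": 0,"hand": 50}
    - {"offset": [0,0,105],"roll": 0,"hand": 50}
    - {"offset": [0,0,122],"roll": 0,"hand": 50}
    - {"offset": [0,0,130],"roll": 0,"hand": 50}
    - {"offset": [0,0,132],"roll": 0,"hand": 50}
    - {"offset": [0,0,132],"roll": 0,"hand": 50}
    - {"offset": [0,0,132],"roll": 0,"hand": 50}

```text
clock: 7.88
tool_pos: [0.6436, 0.0221, 0.1022]
orientation: [-179.9, -0.1, -19.6]
force: [0.9, 0.7, -0.4]
opening: 0.0627
```

Run:
```python
from h import *
o=ctrl.get_obs();print(o['clock'],o['tool_pos'],o['orientation'],o['force'])
a=snap('scene');b=snap('side')
f=lambda s,c:cv2.resize(s['img'][c[1]:c[3],c[0]:c[2],::-1],(740,340),interpolation=cv2.INTER_CUBIC)
im=np.vstack([f(a,(185,145,370,230)),f(b,(270,165,455,250))])
cv2.imwrite('pics/p1.png',cv2.resize(im,None,fx=.88,fy=.88))
```

```text
7.8833 [0.64360088 0.02207341 0.102204  ] [-1.79936629e+02 -1.15317820e-01 -1.96372068e+01] [ 0.88806913  0.65542988 -0.44179971]
```

View pics/p1.png

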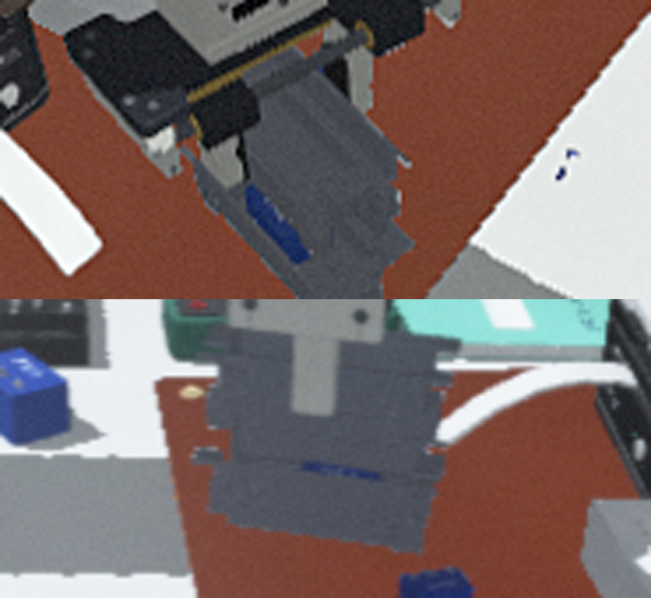

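The held tote hovers over the loaded one with a thin gap. The ends line up in the side view (left about column 210, right about 440). I'll lower gently.

>>> jog_arm:
  motion:
    - {"offset": [-1,0,6],"roll": 0,"hand": 50}
    - {"offset": [-1,0,12],"roll": 0,"hand": 50}
    - {"offset": [-1,0,15],"roll": 0,"hand": 50}
    - {"offset": [-1,0,17],"roll": 0,"hand": 50}
    - {"offset": [-1,0,18],"roll": 0,"hand": 50}
    - {"offset": [-1,0,19],"roll": 0,"hand": 50}
    - {"offset": [-1,0,19.5],"roll": 0,"hand": 50}
    - {"offset": [-1,0,19.5],"roll": 0,"hand": 50}
    - {"offset": [-1,0,19.5],"roll": 0,"hand": 50}

```text
clock: 8.73
tool_pos: [0.6419, 0.0225, 0.0813]
orientation: [-180.0, -0.0, -19.6]
force: [-2.4, 0.2, 1.5]
opening: 0.063
```

>>> jog_arm:
  motion:
    - {"offset": [0,0,0.5],"roll": 0,"hand": 50}
    - {"offset": [0,0,1],"roll": 0,"hand": 50}
    - {"offset": [0,0,1],"roll": 0,"hand": 50}
    - {"offset": [0,0,1],"roll": 0,"hand": 50}

```text
clock: 9.07
tool_pos: [0.6419, 0.0224, 0.0813]
orientation: [-180.0, -0.0, -19.6]
force: [-4.8, 0.2, 8.6]
opening: 0.063
```

Contact came at the expected height. Releasing.

>>> jog_arm:
  motion:
    - {"offset": [0,0,0.5],"roll": 0,"hand": 66}
    - {"offset": [0,0,0.5],"roll": 0,"hand": 70}
    - {"offset": [0,0,0.5],"roll": 0,"hand": 75}
    - {"offset": [0,0,0],"roll": 0,"hand": 82}
    - {"offset": [0,0,0],"roll": 0,"hand": 87}
    - {"offset": [0,0,0],"roll": 0,"hand": 87}
    - {"offset": [0,0,0],"roll": 0,"hand": 87}
    - {"offset": [0,0,0],"roll": 0,"hand": 87}
    - {"offset": [0,0,-5],"roll": 0,"hand": 87}
    - {"offset": [0,0,-15],"roll": 0,"hand": 87}
    - {"offset": [0,0,-35],"roll": 0,"hand": 87}
    - {"offset": [0,0,-65],"roll": 0,"hand": 87}
    - {"offset": [0,0,-100],"roll": 0,"hand": 87}
    - {"offset": [-35,0,-135],"roll": 0,"hand": 87}
    - {"offset": [-70,0,-150],"roll": 0,"hand": 87}
    - {"offset": [-100,0,-150],"roll": 0,"hand": 87}
    - {"offset": [-130,0,-150],"roll": 0,"hand": 87}
    - {"offset": [-130,0,-150],"roll": 0,"hand": 87}
    - {"offset": [-130,0,-150],"roll": 0,"hand": 87}
    - {"offset": [-130,0,-150],"roll": 0,"hand": 87}

```text
clock: 10.73
tool_pos: [0.52, 0.0664, 0.2313]
orientation: [-179.9, -0.1, -19.6]
force: [1.0, -0.2, 0.5]
opening: 0.087
```

Run:
```python
from h import *
o=ctrl.get_obs();print(o['clock'],o['tool_pos'],o['force'])
w=snap('wrist');b=snap('side')
f=lambda s,c,sz:cv2.resize(s['img'][c[1]:c[3],c[0]:c[2],::-1],sz,interpolation=cv2.INTER_CUBIC)
im=np.hstack([f(w,(240,0,440,280),(400,560)),f(b,(290,150,440,360),(400,560))])
cv2.imwrite('pics/p2.png',im)
```

```text
10.7333 [0.51997801 0.06640554 0.23132234] [ 0.96869065 -0.15111279  0.53906146]
```

View pics/p2.png

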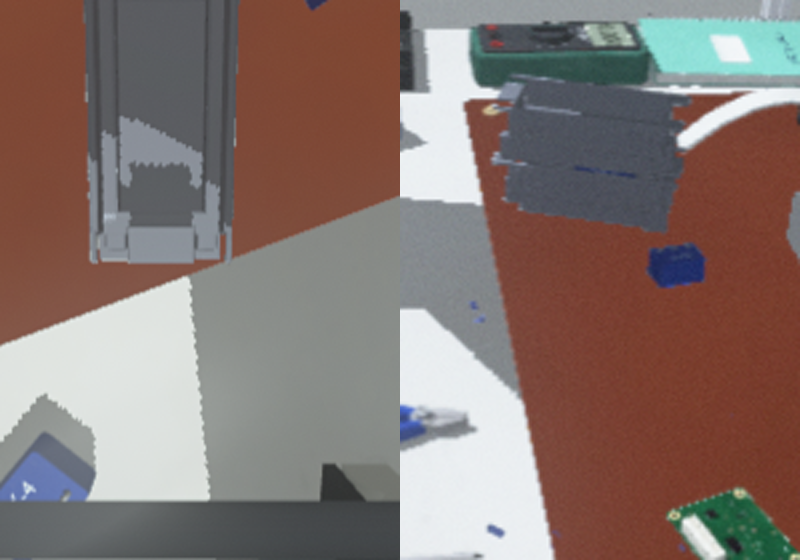

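The upper tote sits square on the lower one. In the wrist view its tab end is at row 262, columns 90–231. In the side view the rims are parallel and only a sliver of the module shows at the seam. I'll check the numbers and then hand in.

Run:
```python
from h import *
w=load('wrist')
c=cast(w,np.array([(90,262),(231,262)])*.5+[240,0],.094);m=c.mean(0)[:2]
u=np.array([np.cos(np.radians(160.4)),np.sin(np.radians(160.4))])
d=c[1]-c[0];print('width',np.linalg.norm(d),'x yaw',np.degrees(np.arctan2(d[1],d[0]))+90,'centre',m-u*.071,'vs loaded .6434 .0216')
o=ctrl.get_obs();print(abs(o['qvel']).max());print(order.close_job())
```

```text
width 0.06282410563412591 x yaw -19.540371005327643 centre [0.64346804 0.02135987] vs loaded .6434 .0216
0.8252914891677943
the job is handed in; nothing more can be done
None
```

The empty tote is stacked, turned end for end, on the tote holding the middle-sized relay, and the job is handed in at about 10.7 s on the robot clock. I gripped it across its long sides, lifted it, turned it 145°, and lowered it until it touched at the expected height. The wrist force was about 9 N there. Then I opened the gripper and backed away.

- **Alignment:** the last wrist image puts the upper tote's centre within about 1 mm of where I measured the lower one before placing. The x axes are opposed to within 0.1°.
- **Level:** the rims look parallel in the side view, and the contact height matches a stacked tote, not a nested one.
- **Not measured at the end:** I did not re-measure the lower tote or the relay after placing. The side view shows the lower tote with no visible shift and a sliver of the module at the seam.
- **Disagreements:** no check failed or disagreed.

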